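# Check the thickness of a model part with a slide-foot gauge

### The job

Check the thickness of the long thick white block on the model-making table: pick up the bridge-shaped gauge by its black handle and lower it gently over the block, square across it at about the middle, so that both legs stand on the table and the sprung foot rests on the block and reads its thickness. Let go and leave the gauge standing there. Leave the block, the thin strip and the round rod where they lie, and do not drop the gauge.

Things in the scene. Friction and masses are not known exactly. Their poses are not given: they have to be found in the camera images.
- gauge: Loose aluminium bridge gauge, 0.5 kg. Origin: centre of underside, on the table; z up. Legs at y = +-55 mm (14 thick, 50 long in x), clear gap 96 mm; the passage between them runs along x. Beam 124 (y) x 40 (x), 62 to 78 mm high. Black handle: square post 34 x 34 mm, sides along x and y, above the origin, 78 to 134 mm high. Sprung foot, a 24 mm steel disc, hangs under the middle.
- gauge_foot (a joint): The reading, in m: how far the sprung foot is pushed up into the gauge. 0 = fully down, level with the undersides of the legs; with the legs on the table over a part it reads the part's height. Travel 45 mm. Spring: 0.7 N down at 0, rising 35 N/m (under 2 N on the block), much less than the gauge's weight.
- block: The part to be measured: a loose white plastic block with square edges, 110 long (x) x 40 wide (y) x 32 high, about 0.16 kg, lying flat. Origin: centre of its underside; z up. Turned up to 0.5 rad either way. There is free room on both long sides for the gauge's legs.
- strip: A bystander: a thin flat loose white strip, 130 long (x) x 26 wide (y) x 12 high. Origin: centre of its underside.
- rod: A bystander: a round loose white rod with a flat underneath, 120 long (x), 24 in diameter, lying. Origin: centre of its underside.
Mind the look-alikes: they are no part of the job. Of the things that look like the gauge, take the one that is farthest to the robot's right at the start. Leave any yellow look-alike of the block alone.

How it is judged:
By the outcome, as a careful person would: the job done as asked, in the order asked, and still so for the second after the job is handed in, with the robot touching nothing.
It also fails if it takes over 40 s, if anything falls off the work surface, if the arm or the gripper's body presses on something with over 40 N, if the wrist force passes 120 N, or if a joint passes its speed limit or range.

### The arm

A 6-joint arm with a two-finger parallel gripper is mounted at the origin on the work surface. World frame = base frame: x ahead of the robot, y to its left, z up, the work surface at z = 0. Lengths are in m, angles in rad, forces in N, time in s.
With the tool pointing down it reaches from about 0.3 to 0.875 m from the base axis. Payload 6.4 kg.
Tool frame: the origin (TCP) lies midway between the tips of the shut fingers; the grasp point (between the pads) lies 19 mm behind it (grip_depth is the distance from the TCP to the grasp point, in m); z points along the fingers, x is the direction in which the jaws open and shut, and the axes are right-handed (so a half turn about z gives the same grasp; the last joint's range is limited). The gripper opens to 88 mm and grips with 3 to 60 N. Pads are 18 mm wide; open, the fingers measure 123 mm over their backs; the gripper's body (75 mm by 187 mm) begins 45 mm behind the grasp point.
Start: joints at [-1.319, 0.181, 1.607, -0, 1.354, -0.206], TCP at [0.254, -0.516, 0.239] pointing down, gripper open.
Joint ranges: [-2.99, 2.99], [-0.89, 2.07], [0.3, 2.58], [-1.14, 4.28], [0, 2.63], [-3.12, 3.12]. Speed limits (rad/s): [2.57, 2.57, 3.01, 3.14, 3.14, 3.14].

### API

Orientations are given as a unit quaternion [w, x, y, z].
In Python, from station import read_state, camera, hand_in, grip_depth gives the robot as it stands.
- The arm moves only by the tool carry_out, never from a script. Its argument "plan" is text: rows parted by semicolons, each of 5 numbers parted by spaces: the finger opening in cm, from 0 to 8.81, then the shift along the tool's x, y, z in cm, then the turn about the tool's z in degrees. In form: fingers dx dy dz roll; .... A call has 1 to 12 rows; each row shifts and turns the pose as measured when the row begins, along the tool's axes as they then stand; what a row does not reach is not made up. A row lasts 1/8 s, in which the tool goes at most 62.5 mm and 10.7 degrees, less where a joint would pass 70% of its speed; a pose out of reach is approached as far as the arm can. A call is refused whole if a number of a shift passes 6.25 or a number of a turn 10.7, either way. A call with a gripper value outside its range is refused whole. The fingers move at their own pace and stop on an object; the grip force is fixed at half the most. Time passes only in rows, so rows that do not move let the fingers close. It gives the time, the measured TCP pose, the force and the opening at its end, in the units of the state.
- read_state(): the state, without advancing time (a new reading comes with each control period).
- camera(name): name is "scene" or "top"; returns a dict with "img" (420x560x3 uint8, red, green, blue), "intrinsics" (3x3 intrinsics, pixels), "position" and "orientation" of the camera in the world. Camera axes: x right, y up, looking along -z (the intrinsics and any distortion apply to the point x, -y, -z); pixel columns grow to the right and rows downward; lengths in m; the calibration is good to about 2 mm. A picture is of the moment at which its call begins. There is no depth.
- hand_in(): hands the job in, once; it reports no verdict.
The state is a dict: "time_s": time; "joints": joint angles; "qd": joint speeds; "joint_efforts": joint torques, N m; "position": TCP position; "tcp_rot": TCP orientation; "wrist_force": force on the tool from outside, world axes, zero at the start; "moment": the same for the moment, N m; "grip_width": finger opening in m.
Only numpy, scipy, OpenCV 4.12 (cv2) and the standard library are available. Lean on these libraries where they do the work, as an engineer would, in place of code of your own. Each camera call takes 0.05 s, during which the arm holds its last target.

## Working session

There is one attempt and no reset: what is moved stays moved. The work goes in short steps, Python scripts to look and compute and a tool call to move; the robot and the scene stay as the last step left them, time stands still between calls to the robot, and variables do not carry over. Pictures are saved under pics/ and viewed, and the job is handed in when it is done.

Besides the shell and the picture viewer there is one more tool, called as a command line: name --argument value ..., lists and objects as JSON in quotes. carry_out: Moves the arm, as the interface text tells. Its arguments: {"type":"object","properties":{"plan":{"type":"string"}},"required":["plan"]}

```bash
mkdir -p pics; ls
python3 - <<'E'
from station import *
import cv2
print(read_state(), grip_depth)
for n in("scene","top"):
    c=camera(n); cv2.imwrite(f"pics/{n}0.png",c["img"][:,:,::-1]); print(n,c["intrinsics"],c["position"],c["orientation"],[k for k in c])
E
```

```text
pics
{'time_s': 0.0, 'joints': array([-1.31935326e+00,  1.81542495e-01,  1.60797098e+00,  2.30694085e-06,
        1.35378219e+00, -2.06280748e-01]), 'qd': array([ 0.00112406, -0.00038983,  0.0007597 ,  0.00106646,  0.0014093 ,
       -0.00011234]), 'joint_efforts': array([ 1.96252375e-03, -4.33864224e+01, -3.41851473e+01,  7.00987643e-02,
        3.82331468e-02, -1.40561488e-04]), 'position': array([ 0.25399185, -0.51528634,  0.2378272 ]), 'tcp_rot': array([-5.89170611e-04,  8.49089478e-01, -5.28248364e-01, -6.14768474e-04]), 'wrist_force': array([ 0.53982738, -0.60016558, -0.19720789]), 'moment': array([-0.02313682, -0.03494712,  0.01762359]), 'grip_width': 0.08806060195579966} 0.0187
scene [[431.50716787   0.         286.7184806 ]
 [  0.         431.50716787 208.51019096]
 [  0.           0.           1.        ]] [1.0047977  0.12638181 0.71820545] [0.59279297 0.2156347  0.27042674 0.72730155] ['img', 'intrinsics', 'position', 'orientation']
top [[394.94200282   0.         286.62702893]
 [  0.         394.94200282 205.8077353 ]
 [  0.           0.           1.        ]] [ 0.39482572 -0.01302832  0.86807145] [-0.70535285 -0.02629675  0.03045647  0.70771339] ['img', 'intrinsics', 'position', 'orientation']
```

View pics/scene0.png

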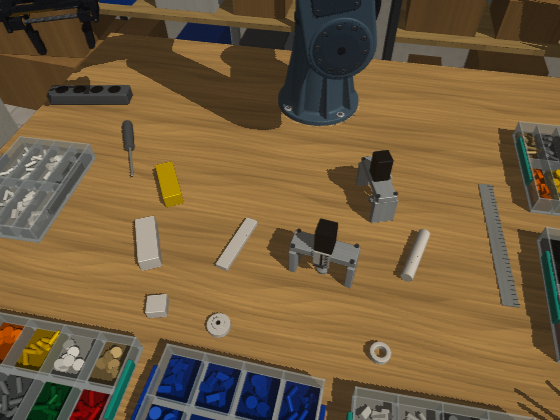

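View pics/top0.png

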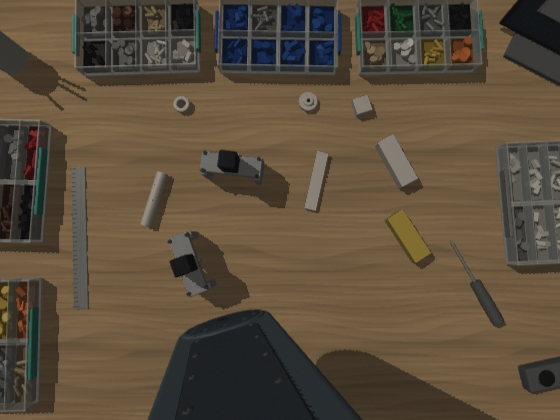

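The scene view shows two gauges, at about (325,250) and (380,185), the white block at (147,243), the yellow look-alike at (168,184), the strip at (237,243) and the rod at (415,254). In the top view image right is -y, the robot's right. The gauge at (231,165) there is farther right than the one at (188,265). Next I'll enlarge the crops.

```bash
cat > h.py <<'E'
import numpy as np, cv2
from scipy.spatial.transform import Rotation as R
from station import *
def rot(q): return R.from_quat([q[1],q[2],q[3],q[0]]).as_matrix()
def bp(c,uv,z):
    K=c["intrinsics"]; uv=np.atleast_2d(uv).astype(float)
    d=np.c_[(uv[:,0]-K[0,2])/K[0,0], -(uv[:,1]-K[1,2])/K[1,1], -np.ones(len(uv))]@rot(c["orientation"]).T
    p=np.array(c["position"]); return p+d*((z-p[2])/d[:,2])[:,None]
def pj(c,P):
    K=c["intrinsics"]; q=(np.atleast_2d(P)-np.array(c["position"]))@rot(c["orientation"])
    return np.c_[K[0,0]*q[:,0]/-q[:,2]+K[0,2], K[1,1]*q[:,1]/q[:,2]+K[1,2]]
def crop(c,x,y,w,h,s,name):
    im=cv2.resize(c["img"][y:y+h,x:x+w,::-1],None,fx=s,fy=s,interpolation=cv2.INTER_CUBIC)
    cv2.imwrite(name,im)
E
python3 - <<'E'
from h import *
c=camera("top"); crop(c,190,135,85,60,9,"pics/t_g.png"); crop(c,350,90,80,110,5,"pics/t_b.png")
c=camera("scene"); crop(c,280,210,90,80,7,"pics/s_g.png"); crop(c,125,205,50,75,8,"pics/s_b.png")
E
```

```text
(no output)
```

View pics/t_g.png

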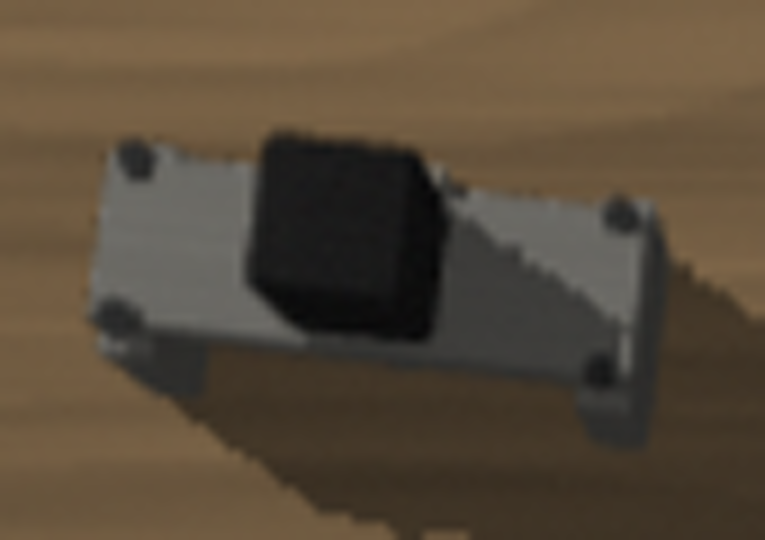

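View pics/t_b.png

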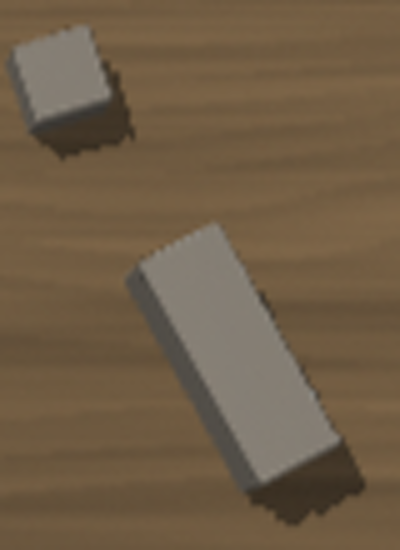

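View pics/s_g.png

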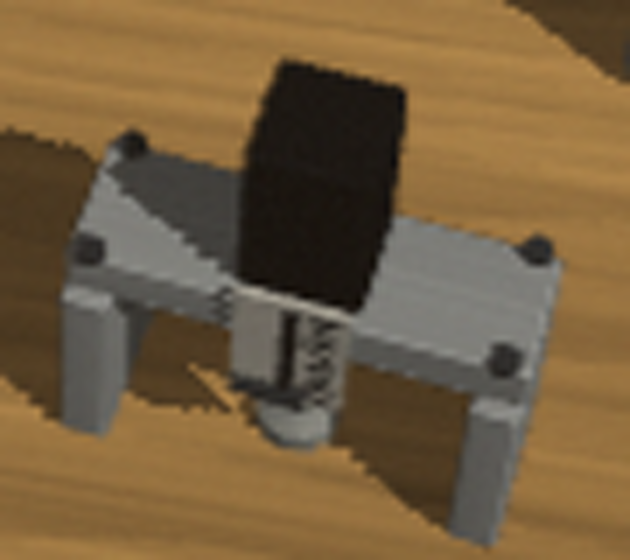

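View pics/s_b.png

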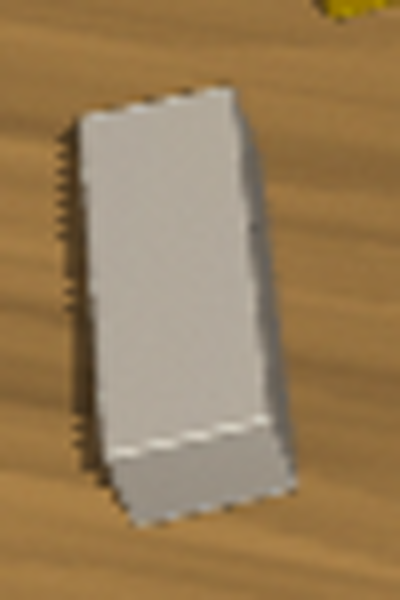

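```bash
cat > fit0.py <<'E'
from h import *
from scipy.optimize import least_squares
T=camera("top"); S=camera("scene")
def o(p,s,x,y): return (np.array(p,float)+.5)/s-.5+[x,y]
bt=o([(140,268),(217,224),(341,438),(252,490)],5,350,90)
bs=o([(80,118),(232,88),(267,420),(112,456)],8,125,205)
gt=o([(108,145),(655,203),(627,385),(92,328)],9,190,135)
gs=o([(115,140),(562,260),(540,393),(72,265)],7,280,210)
for n,c,uv,z in(("bt",T,bt,.032),("bs",S,bs,.032),("gt",T,gt,.078),("gs",S,gs,.078)):
    P=bp(c,uv,z)[:,:2]; L=np.linalg.norm(P-np.roll(P,-1,0),axis=1)
    print(n,P.round(4).tolist(),"cen",P.mean(0).round(4),"len",L.round(4))
    e=[P[1]-P[0],P[2]-P[1],P[2]-P[3],P[3]-P[0]]
    print([round(float(np.degrees(np.arctan2(v[1],v[0]))),1) for v in e])
ht=o([(265,131),(417,150),(398,287),(247,272)],9,190,135)
hs=o([(283,60),(405,88),(386,195),(250,165)],7,280,210)
for c,uv in((T,ht),(S,hs)):
    P=bp(c,uv,.134)[:,:2]; print(P.mean(0).round(4),np.linalg.norm(P-np.roll(P,-1,0),axis=1).round(4))
st=read_state(); print(rot(st["tcp_rot"]).round(3))
E
python3 fit0.py
```

```text
bt [[0.5968, -0.2145], [0.616, -0.2482], [0.5226, -0.2991], [0.5003, -0.2603]] cen [ 0.5589 -0.2555] len [0.0388 0.1063 0.0447 0.1068]
[-60.3, -151.4, -60.1, -154.6]
bs [[0.5232, -0.2981], [0.506, -0.2637], [0.601, -0.2143], [0.618, -0.2463]] cen [ 0.562  -0.2556] len [0.0384 0.1071 0.0363 0.108 ]
[116.5, 27.5, 117.9, 28.6]
gt [[0.5711, 0.1543], [0.5575, 0.0311], [0.5162, 0.0373], [0.5294, 0.1573]] cen [0.5436 0.095 ] len [0.1239 0.0418 0.1207 0.0418]
[-96.3, 171.4, -96.3, 175.9]
gs [[0.5183, 0.0381], [0.5338, 0.1589], [0.5755, 0.1574], [0.5606, 0.035]] cen [0.547  0.0973] len [0.1217 0.0418 0.1233 0.0424]
[82.7, -2.0, 83.0, -4.2]
[0.5447 0.0955] [0.0321 0.0292 0.0317 0.0301]
[0.5462 0.0968] [0.0311 0.0336 0.0336 0.0341]
[[ 0.442 -0.897 -0.   ]
 [-0.897 -0.442  0.001]
 [-0.001 -0.    -1.   ]]
```

```bash
cat > go.py <<'E'
import sys
from h import *
def need(x,y,z,yaw):
    st=read_state(); M=rot(st["tcp_rot"]); d=M.T@(np.array([x,y,z])-st["position"])*100
    cy=np.degrees(np.arctan2(M[1,0],M[0,0])); r=-((yaw-cy+180)%360-180)
    print("t",round(st["time_s"],2),"pos",st["position"].round(4),"yaw",round(cy,2),"tilt",M[:,2].round(4),"F",st["wrist_force"].round(2),"w",round(st["grip_width"],4))
    print("tool shift cm",d.round(2),"roll deg",round(r,2))
    # shift in frame after full roll
    a=np.radians(r); c,s=np.cos(a),np.sin(a)
    print("shift in rolled frame",round(c*d[0]+s*d[1],2),round(-s*d[0]+c*d[1],2))
if __name__=="__main__": need(*map(float,sys.argv[1:5]))
E
python3 go.py .545 .096 .238 -96.8
```

```text
t 0.3 pos [ 0.2541 -0.5156  0.2384] yaw -63.77 tilt [-1.e-04  5.e-04 -1.e+00] F [ 0.35 -0.28 -0.14] w 0.0881
tool shift cm [-42.01 -53.13   0.07] roll deg 33.03
shift in rolled frame -64.18 -21.64
```

carry_out --plan "8.8 0 0 0 8.2; 8.8 0 0 0 8.2; 8.8 0 0 0 8.2; 8.8 0 0 0 8.2"

```text
time_s: 0.8
position: [0.254, -0.5153, 0.238]
tcp_rot: [0.0, -0.659, 0.752, 0.001]
wrist_force: [-0.4, 0.2, 0.5]
grip_width: 0.0881
```

```bash
python3 go.py .545 .096 .238 -96.8
```

```text
t 0.8 pos [ 0.254  -0.5153  0.238 ] yaw -97.58 tilt [-4.0e-04  1.4e-03 -1.0e+00] F [-0.45  0.16  0.46] w 0.0881
tool shift cm [-64.44 -20.78   0.07] roll deg -0.78
shift in rolled frame -64.15 -21.65
```

carry_out --plan "8.8 -5 -1.6 0 -0.8; 8.8 -5.5 -1.8 0 0; 8.8 -5.5 -1.8 0 0; 8.8 -5.5 -1.8 0 0; 8.8 -5.5 -1.8 0 0; 8.8 -5.5 -1.8 0 0; 8.8 -5.5 -1.8 0 0; 8.8 -5.5 -1.8 0 0; 8.8 -5.5 -1.8 0 0; 8.8 -5.5 -1.8 0 0; 8.8 -5 -1.7 0 0; 8.8 -3 -1 0 0"

```text
time_s: 2.3
position: [0.5417, 0.0961, 0.2398]
tcp_rot: [0.002, -0.661, 0.75, -0.003]
wrist_force: [0.3, -0.1, 0.1]
grip_width: 0.0879
```

```bash
python3 go.py .545 .096 .18 -96.8
```

```text
t 2.3 pos [0.5417 0.0961 0.2398] yaw -97.22 tilt [ 0.0062 -0.0019 -1.    ] F [ 0.31 -0.12  0.08] w 0.0879
tool shift cm [-0.04 -0.29  5.98] roll deg -0.42
shift in rolled frame -0.04 -0.29
```

carry_out --plan "8.8 0 -0.3 2 -0.4; 8.8 0 0 3 0; 8.8 0 0 3 0; 8.8 0 0 0 0"

```text
time_s: 2.8
position: [0.5463, 0.0993, 0.1582]
tcp_rot: [0.002, -0.666, 0.746, -0.003]
wrist_force: [-0.9, 0.5, -0.6]
grip_width: 0.0882
```

```bash
python3 go.py .545 .096 .09 -96.8
python3 - <<'E'
from h import *
c=camera("scene"); crop(c,260,140,130,160,4,"pics/s_a.png")
c=camera("top"); crop(c,160,100,140,110,5,"pics/t_a.png")
E
```

```text
t 2.8 pos [0.5463 0.0993 0.1582] yaw -96.47 tilt [ 0.0076 -0.0016 -1.    ] F [-0.94  0.52 -0.59] w 0.0882
tool shift cm [0.33 0.15 6.82] roll deg 0.33
shift in rolled frame 0.33 0.14
```

View pics/s_a.png

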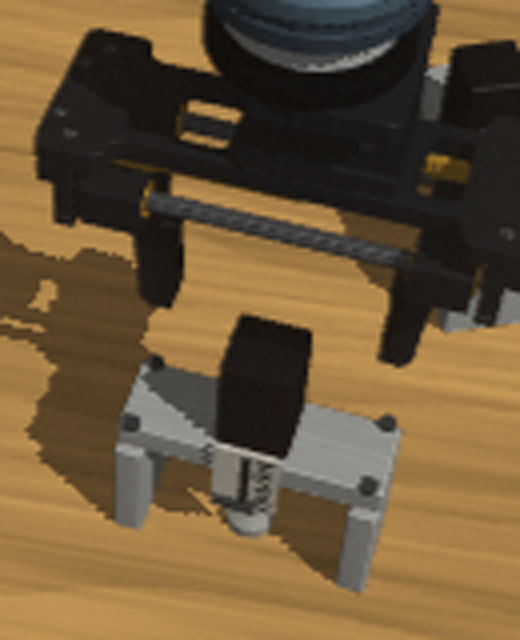

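View pics/t_a.png

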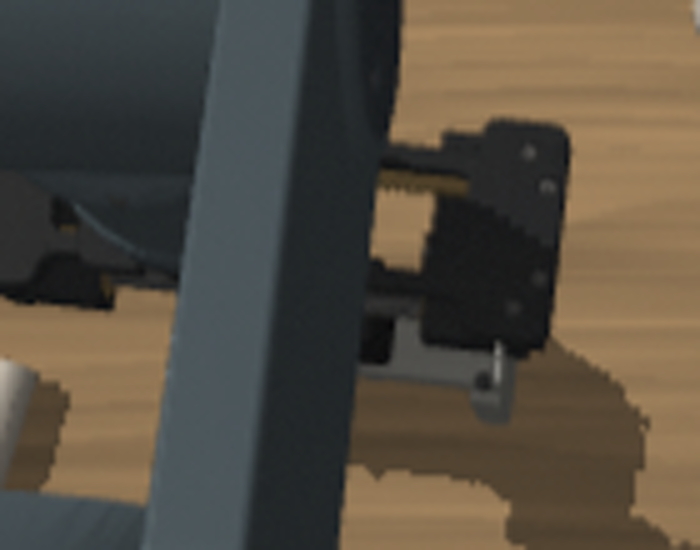

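The gripper is over the gauge, fingers on either side of the handle, with tips at about (300,216) and (359,230) in the scene image. I'll check those against the pose and go down.

```bash
python3 - <<'E'
from h import *
c=camera("scene"); st=read_state(); M=rot(st["tcp_rot"])
for s in(-1,1):
  for w in (.044,.0615): print(s,w,pj(c,st["position"]+s*w*M[:,0]).round(1))
E
python3 go.py .5455 .0962 .09 -96.8
```

```text
-1 0.044 [[355.1 225.2]]
-1 0.0615 [[365.6 227.8]]
1 0.044 [[303.6 212.5]]
1 0.0615 [[293.7 210.1]]
t 2.95 pos [0.5489 0.0991 0.1619] yaw -96.49 tilt [ 0.0145 -0.0018 -0.9999] F [ 0.49  0.23 -0.01] w 0.0881
tool shift cm [0.32 0.41 7.19] roll deg 0.31
shift in rolled frame 0.33 0.41
```

carry_out --plan "8.8 0.3 0.1 0 0.3; 8.8 0 0 1.5 0; 8.8 0 0 2 0; 8.8 0 0 0 0"

```text
time_s: 3.45
position: [0.5501, 0.0955, 0.1286]
tcp_rot: [0.007, -0.664, 0.748, -0.008]
wrist_force: [-0.4, 0.3, 0.1]
grip_width: 0.0879
```

```bash
python3 go.py .5455 .0962 .09 -96.8
```

```text
t 3.45 pos [0.5501 0.0955 0.1286] yaw -96.85 tilt [ 0.0207 -0.002  -0.9998] F [-0.42  0.28  0.05] w 0.0879
tool shift cm [-0.02  0.55  3.85] roll deg -0.05
shift in rolled frame -0.02 0.55
```

carry_out --plan "8.8 0 0.3 0.8 0; 8.8 0 0.2 0.8 0; 8.8 0 0 0.8 0; 8.8 0 0 0.5 0; 8.8 0 0 0 0"

```text
time_s: 4.08
position: [0.5461, 0.096, 0.0984]
tcp_rot: [0.008, -0.664, 0.748, -0.008]
wrist_force: [0.2, 0.6, -0.0]
grip_width: 0.0878
```

```bash
python3 go.py .5455 .0962 .09 -96.8
```

```text
t 4.08 pos [0.5461 0.096  0.0984] yaw -96.85 tilt [ 0.0221 -0.0021 -0.9998] F [ 0.21  0.64 -0.01] w 0.0878
tool shift cm [-0.01  0.08  0.84] roll deg -0.05
shift in rolled frame -0.01 0.08
```

carry_out --plan "8.8 0 0 0.5 0; 8.8 0 0 0.1 0; 8.8 0 0 0 0; 3 0 0 0 0; 3 0 0 0 0; 3 0 0 0 0; 2 0 0 0 0; 2 0 0 0 0"

```text
time_s: 5.08
position: [0.547, 0.096, 0.0929]
tcp_rot: [0.008, -0.664, 0.748, -0.009]
wrist_force: [0.7, -0.1, -0.8]
grip_width: 0.04
```

```bash
python3 go.py .5455 .0962 .09 -96.8
```

```text
t 5.08 pos [0.547  0.096  0.0929] yaw -96.85 tilt [ 0.0239 -0.0022 -0.9997] F [ 0.68 -0.14 -0.8 ] w 0.04
tool shift cm [-0.    0.16  0.29] roll deg -0.05
shift in rolled frame -0.0 0.16
```

carry_out --plan "2 0 0 0 0; 2 0 0 0 0; 2 0 0 0 0; 2 0 0 0 0"

```text
time_s: 5.58
position: [0.5471, 0.0959, 0.093]
tcp_rot: [0.008, -0.664, 0.748, -0.009]
wrist_force: [-0.4, -0.2, 0.2]
grip_width: 0.0337
```

```bash
python3 go.py .5455 .0962 .09 -96.8
```

```text
t 5.58 pos [0.5471 0.0959 0.093 ] yaw -96.85 tilt [ 0.024  -0.0024 -0.9997] F [-0.37 -0.25  0.25] w 0.0337
tool shift cm [-0.02  0.17  0.29] roll deg -0.05
shift in rolled frame -0.02 0.17
```

carry_out --plan "2 0 0 -0.5 0; 2 0 0 -0.8 0; 2 0 0 -0.8 0; 2 0 0 -0.8 0; 2 0 0 -0.8 0; 2 0 0 -0.8 0; 2 0 0 -0.8 0; 2 0 0 -0.8 0; 2 0 0 -0.8 0; 2 0 0 -0.5 0; 2 0 0 0 0"

```text
time_s: 6.95
position: [0.5435, 0.0963, 0.1707]
tcp_rot: [0.007, -0.664, 0.748, -0.007]
wrist_force: [0.1, -0.1, -4.8]
grip_width: 0.0339
```

```bash
python3 go.py .562 -.2555 .17 -62.2;  python3 - <<'E'
from h import *
c=camera("scene"); crop(c,230,100,190,200,3,"pics/s_l.png")
E
```

```text
t 6.95 pos [0.5435 0.0963 0.1707] yaw -96.84 tilt [ 0.0202 -0.002  -0.9998] F [ 0.15 -0.1  -4.79] w 0.0339
tool shift cm [34.71 -6.02  0.18] roll deg -34.64
shift in rolled frame 31.98 14.77
```

View pics/s_l.png

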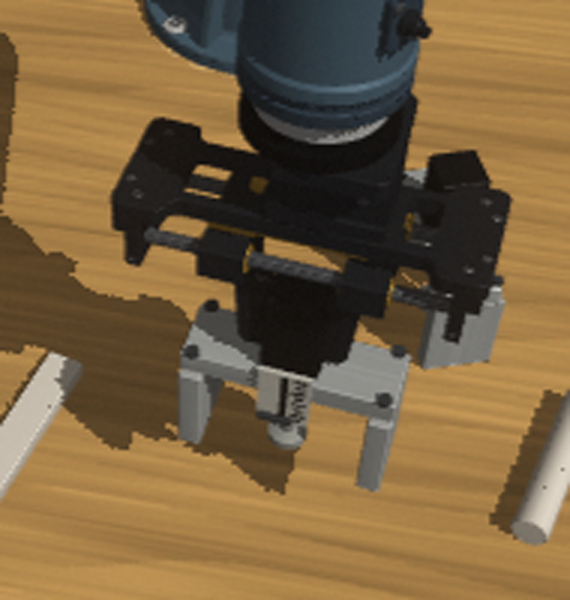

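The gauge is lifted: legs clear of the table at about (195,440) and (370,488) in the crop, with 4.8 N at the wrist. Now I'll turn it and carry it to the block.

carry_out --plan "2 0 0 0 -5; 2 0 0 0 -8; 2 0 0 0 -8; 2 0 0 0 -8; 2 0 0 0 -5; 2 0 0 0 0"

```text
time_s: 7.75
position: [0.5414, 0.0963, 0.1674]
tcp_rot: [-0.003, 0.858, -0.514, 0.007]
wrist_force: [0.0, 0.8, -5.0]
grip_width: 0.0337
```

```bash
python3 go.py .562 -.2555 .17 -62.2
```

```text
t 7.75 pos [0.5414 0.0963 0.1674] yaw -61.8 tilt [ 0.0143 -0.0017 -0.9999] F [ 0.02  0.82 -4.99] w 0.0337
tool shift cm [31.98 14.8  -0.17] roll deg 0.4
shift in rolled frame 32.08 14.58
```

carry_out --plan "2 1.5 0.7 0 0.4; 2 2.5 1.2 0 0; 2 3 1.4 0 0; 2 3 1.4 0 0; 2 3 1.4 0 0; 2 3 1.4 0 0; 2 3 1.4 0 0; 2 3 1.4 0 0; 2 3 1.4 0 0; 2 2 1 0 0; 2 1 0.5 0 0; 2 0 0 0 0"

```text
time_s: 9.25
position: [0.5498, -0.232, 0.167]
tcp_rot: [-0.002, 0.851, -0.526, 0.006]
wrist_force: [0.6, 0.2, -5.4]
grip_width: 0.0339
```

```bash
python3 go.py .562 -.2555 .17 -62.2
```

```text
t 9.25 pos [ 0.5498 -0.232   0.167 ] yaw -63.44 tilt [ 0.0121 -0.0038 -0.9999] F [ 0.55  0.22 -5.36] w 0.0339
tool shift cm [ 2.65 -0.04 -0.28] roll deg -1.24
shift in rolled frame 2.65 0.02
```

carry_out --plan "2 1 0 0 -0.6; 2 1 0 0 -0.6; 2 0.6 0 0 0; 2 0 0 0 0"

```text
time_s: 9.75
position: [0.5631, -0.254, 0.1671]
tcp_rot: [-0.002, 0.857, -0.515, 0.006]
wrist_force: [0.4, 0.5, -5.2]
grip_width: 0.0339
```

```bash
python3 go.py .562 -.2555 .17 -62.2;  python3 - <<'E'
from h import *
c=camera("scene"); crop(c,85,110,140,190,4,"pics/s_p.png")
c=camera("top"); crop(c,330,90,140,140,5,"pics/t_p.png")
E
```

```text
t 9.75 pos [ 0.5631 -0.254   0.1671] yaw -61.99 tilt [ 0.012  -0.0029 -0.9999] F [ 0.35  0.55 -5.17] w 0.0339
tool shift cm [ 0.08  0.16 -0.29] roll deg 0.21
shift in rolled frame 0.08 0.16
```

View pics/s_p.png

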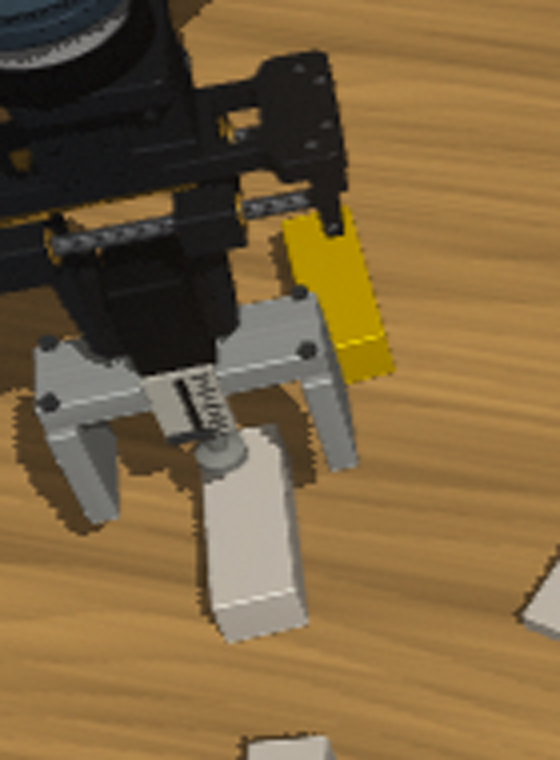

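View pics/t_p.png

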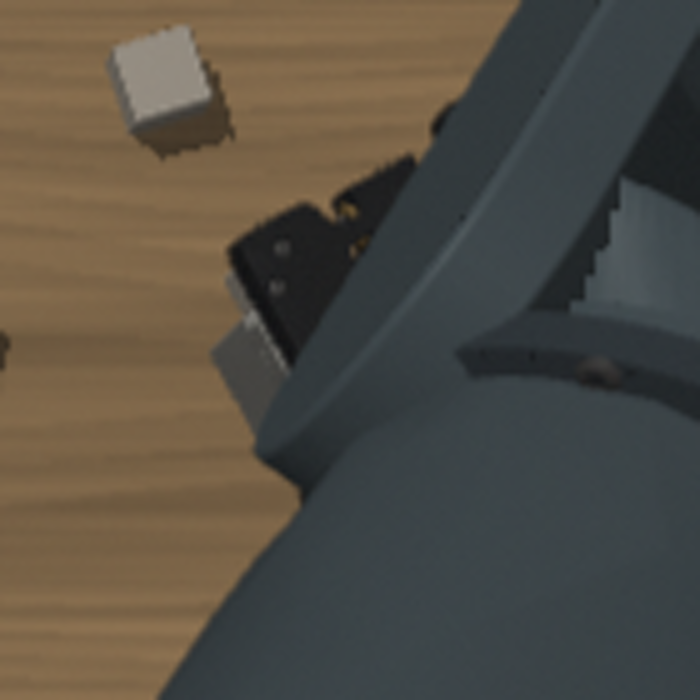

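```bash
cat > meas.py <<'E'
from h import *
S=camera("scene")
h=.1671-.093
uv=(np.array([(91,523),(119,514),(333,469),(357,463)])+.5)/4-.5+[85,110]
P=bp(S,uv,h)[:,:2]; print(P.round(4).tolist())
m=P.mean(0); d=(P[2]+P[3]-P[0]-P[1]); print("span",np.linalg.norm(d)/2,np.linalg.norm(P[3]-P[0]))
d/=np.linalg.norm(d); yaw=np.degrees(np.arctan2(d[1],d[0]))-90; n=np.array([d[1],-d[0]])
print("yaw",yaw,"centre",m-n*.025)
fo=(np.array([(221,474)])+.5)/4-.5+[85,110]  # near bottom edge of foot
print("foot near",bp(S,fo,h)[:,:2], "centre",bp(S,fo,h)[:,:2]-n*.012)
print("fn pred tcp .5631 -.254")
E
python3 meas.py
```

```text
[[0.6096, -0.3], [0.6022, -0.2896], [0.5574, -0.202], [0.5517, -0.1921]]
span 0.11048673296967157 0.12248388331948282
yaw 27.73436684540239 centre [ 0.55810745 -0.25755926]
foot near [[ 0.57078233 -0.25292588]] centre [[ 0.56016095 -0.25851036]]
fn pred tcp .5631 -.254
```

The legs straddle the block. Seen by the scene camera, the yaw is 27.7° against the block's 27.8°, and the gauge sits about 3 mm short along the block. I'll correct that and lower.

carry_out --plan "2 0 -0.3 0 0.2; 2 0 0 1.3 0; 2 0 0 1.5 0; 2 0 0 1 0; 2 0 0 0 0"

```text
time_s: 10.52
position: [0.565, -0.2509, 0.125]
tcp_rot: [-0.002, 0.856, -0.516, 0.004]
wrist_force: [-0.3, -0.5, -5.8]
grip_width: 0.0335
```

```bash
python3 go.py .5655 -.2525 .095 -62.2
python3 - <<'E'
from h import *
c=camera("scene"); crop(c,85,110,140,190,4,"pics/s_p2.png")
E
```

```text
t 10.53 pos [ 0.565  -0.2509  0.125 ] yaw -62.17 tilt [ 0.0095 -0.001  -1.    ] F [-0.32 -0.55 -5.79] w 0.0335
tool shift cm [0.14 0.06 3.  ] roll deg 0.03
shift in rolled frame 0.14 0.06
```

View pics/s_p2.png

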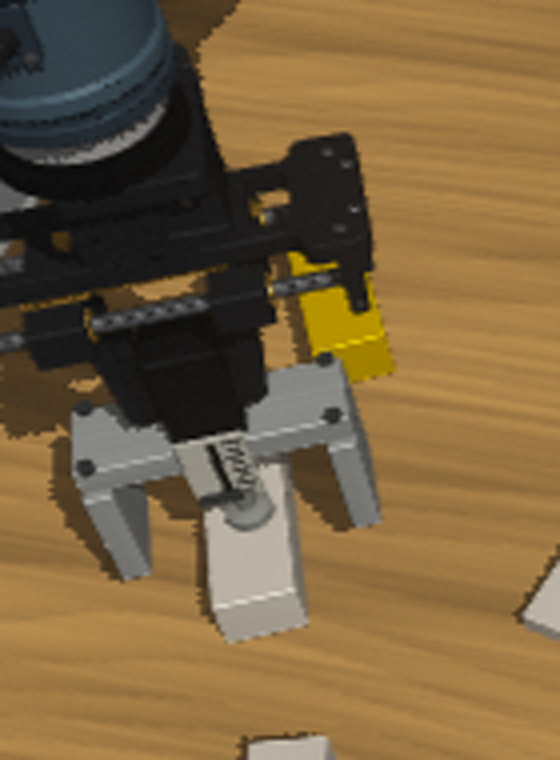

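```bash
sed -e 's/h=.*/h=.125-.093/' -e 's/(91,523),(119,514),(333,469),(357,463)/(124,581),(151,573),(358,528),(381,520)/' -e 's/(221,474)/(250,530)/' meas.py > m2.py; python3 m2.py
```

```text
[[0.6125, -0.2961], [0.6056, -0.2854], [0.5604, -0.1974], [0.5535, -0.188]]
span 0.11106771711725284 0.12314492152074463
yaw 27.97725057046597 centre [ 0.56092022 -0.25346488]
foot near [[ 0.5721243  -0.24903929]] centre [[ 0.56152669 -0.25466874]]
fn pred tcp .5631 -.254
```

Yaw is 28.0°, about 1.5 mm off across the block. I'll apply a small correction and lower gently.

carry_out --plan "2 0.15 0 0.3 0; 2 0 0 0.5 0; 2 0 0 0.5 0; 2 0 0 0.5 0; 2 0 0 0.3 0; 2 0 0 0 0"

```text
time_s: 11.38
position: [0.5677, -0.2538, 0.1058]
tcp_rot: [-0.002, 0.856, -0.516, 0.007]
wrist_force: [-0.8, 0.6, -3.5]
grip_width: 0.0338
```

```bash
python3 go.py .5655 -.2525 .093 -62.2
```

```text
t 11.38 pos [ 0.5677 -0.2538  0.1058] yaw -62.17 tilt [ 0.0137 -0.0042 -0.9999] F [-0.78  0.55 -3.48] w 0.0338
tool shift cm [-0.23  0.15  1.28] roll deg 0.03
shift in rolled frame -0.23 0.15
```

carry_out --plan "2 0 0 0.3 0; 2 0 0 0.4 0; 2 0 0 0.3 0; 2 0 0 0.2 0; 2 0 0 0 0"

```text
time_s: 12.0
position: [0.5682, -0.2543, 0.0939]
tcp_rot: [-0.002, 0.856, -0.516, 0.007]
wrist_force: [-1.8, -0.1, -1.5]
grip_width: 0.0337
```

```bash
python3 go.py .5655 -.2525 .093 -62.2
```

```text
t 12.0 pos [ 0.5682 -0.2543  0.0939] yaw -62.17 tilt [ 0.0143 -0.005  -0.9999] F [-1.85 -0.09 -1.48] w 0.0337
tool shift cm [-0.28  0.15  0.08] roll deg 0.03
shift in rolled frame -0.28 0.15
```

carry_out --plan "2 0 0 0.1 0; 2 0 0 0 0; 2 0 0 0 0"

```text
time_s: 12.38
position: [0.5683, -0.2543, 0.0938]
tcp_rot: [-0.002, 0.856, -0.516, 0.007]
wrist_force: [-2.1, 0.2, -0.5]
grip_width: 0.0336
```

```bash
python3 go.py .5655 -.2525 .093 -62.2
python3 - <<'E'
from h import *
c=camera("scene"); crop(c,85,130,140,170,4,"pics/s_d.png")
E
```

```text
t 12.38 pos [ 0.5683 -0.2543  0.0938] yaw -62.16 tilt [ 0.0144 -0.005  -0.9999] F [-2.15  0.21 -0.51] w 0.0336
tool shift cm [-0.29  0.16  0.08] roll deg 0.04
shift in rolled frame -0.29 0.16
```

View pics/s_d.png

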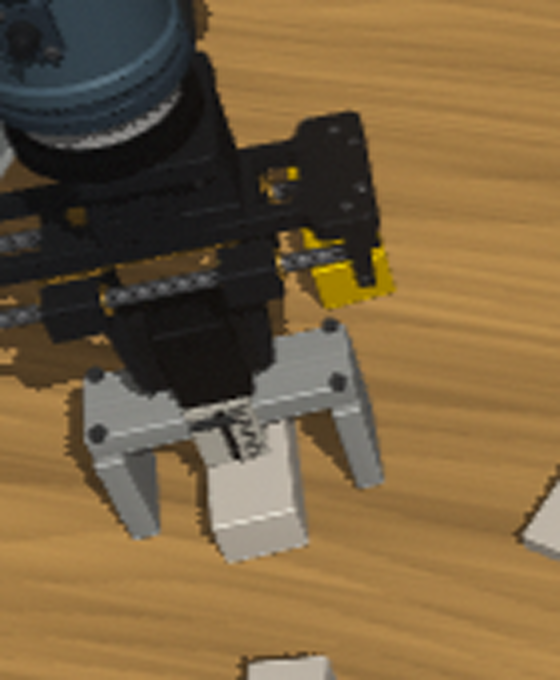

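```bash
sed -e 's/h=.*/h=0/' -e 's/(91,523),(119,514),(333,469),(357,463)/(132,540),(159,533),(359,490),(383,484)/' -e 's/\[85,110\]/[85,130]/' meas.py > m3.py
cat >> m3.py <<'E'
q=(np.array([(208,471+0),(217,528),(302,510),(232,562),(308,545)])+.5)/4-.5+[85,130]
print(bp(S,q[1:3],.032)[:,:2].round(4), bp(S,q[3:],0)[:,:2].round(4))
a=np.radians(27.8); e=np.array([np.cos(a),np.sin(a)])
for P,z in ((bp(S,q[1:3],.032),.032),(bp(S,q[3:],0),0)): print("block centre",P[:,:2].mean(0)-e*.055)
E
python3 m3.py
```

```text
[[0.6149, -0.3013], [0.6084, -0.29], [0.5643, -0.2023], [0.5584, -0.1917]]
span 0.11080370708766439 0.12335257863415945
yaw 27.038355202962748 centre [ 0.56423597 -0.25770422]
foot near [[ 0.56899496 -0.274866  ]] centre [[ 0.55830653 -0.28032104]]
fn pred tcp .5631 -.254
[[ 0.618  -0.2457]
 [ 0.6003 -0.2101]] [[ 0.6169 -0.2475]
 [ 0.6003 -0.2148]]
block centre [ 0.56047353 -0.25355441]
block centre [ 0.55995286 -0.25679895]
```

The gauge stands over the block: legs at (145,537) and (371,487) in the crop, and the wrist's vertical force is near 0. It is about 3–4 mm from the block's centre, with the foot fully on the block. Releasing now.

carry_out --plan "3.8 0 0 0 0; 4.5 0 0 0 0; 5.5 0 0 0 0; 7 0 0 0 0; 8.5 0 0 0 0; 8.5 0 0 0 0; 8.5 0 0 0 0; 8.5 0 0 0 0; 8.5 0 0 0 0"

```text
time_s: 13.6
position: [0.5701, -0.2553, 0.0948]
tcp_rot: [-0.002, 0.856, -0.516, 0.01]
wrist_force: [0.1, -0.5, -0.1]
grip_width: 0.085
```

```bash
python3 go.py .5655 -.2525 .2 -62.2
```

```text
t 13.6 pos [ 0.5701 -0.2553  0.0948] yaw -62.18 tilt [ 0.0187 -0.0075 -0.9998] F [ 0.06 -0.51 -0.07] w 0.085
tool shift cm [ -0.3    0.14 -10.53] roll deg 0.02
shift in rolled frame -0.3 0.14
```

carry_out --plan "8.5 0 0 -0.6 0; 8.5 0 0 -1 0; 8.5 0 0 -1 0; 8.5 0 0 -1.5 0; 8.5 0 0 -1.5 0; 8.5 0 0 -2 0; 8.5 0 0 -3 0; 8.5 0 0 -3 0; 8.5 0 0 -3 0; 8.5 0 0 0 0"

```text
time_s: 14.85
position: [0.5675, -0.2544, 0.2746]
tcp_rot: [-0.001, 0.856, -0.516, 0.013]
wrist_force: [0.3, 0.0, 0.0]
grip_width: 0.0851
```

carry_out --plan "8.5 -3 3 -1 0; 8.5 -4 4 0 0; 8.5 -5 4 0 0; 8.5 -5 4 0 0; 8.5 -5 4 0 0; 8.5 -5 2 0 0; 8.5 0 0 0 0"

```text
time_s: 15.72
position: [0.2541, -0.1118, 0.27]
tcp_rot: [-0.001, 0.856, -0.516, 0.011]
wrist_force: [0.6, -1.2, 0.6]
grip_width: 0.0848
```

```bash
python3 go.py .5655 -.2525 .2 -62.2
python3 - <<'E'
from h import *
c=camera("scene"); cv2.imwrite("pics/s_end.png",c["img"][:,:,::-1]); crop(c,85,170,140,130,5,"pics/s_e.png")
c=camera("top"); cv2.imwrite("pics/t_end.png",c["img"][:,:,::-1])
crop(c,340,90,120,110,6,"pics/t_e.png")
E
```

```text
t 15.72 pos [ 0.2541 -0.1118  0.27  ] yaw -62.17 tilt [ 0.0197 -0.0096 -0.9998] F [ 0.58 -1.19  0.6 ] w 0.0848
tool shift cm [ 26.85 -20.87   7.75] roll deg 0.03
shift in rolled frame 26.84 -20.88
```

View pics/s_e.png

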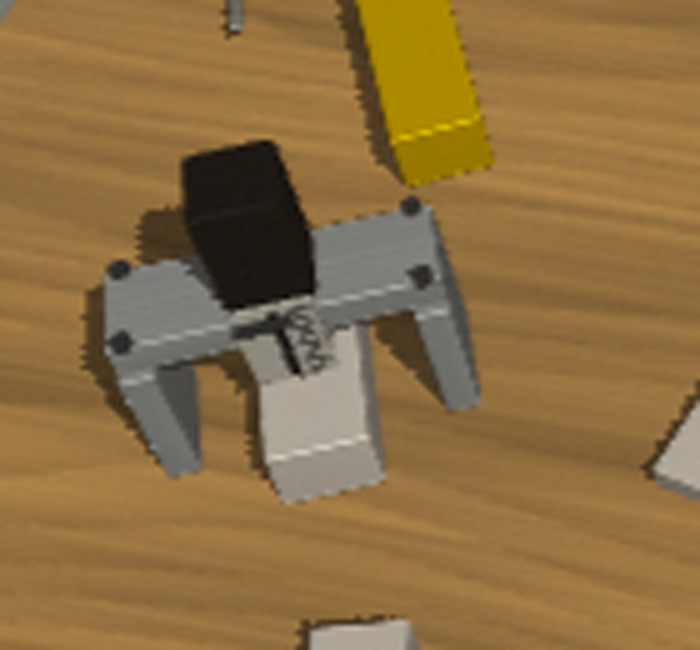

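View pics/t_e.png

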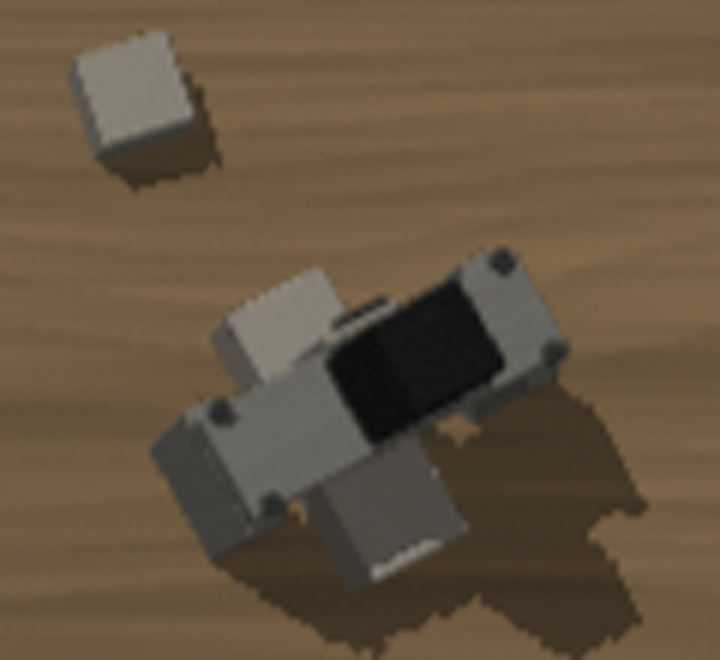

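View pics/s_end.png

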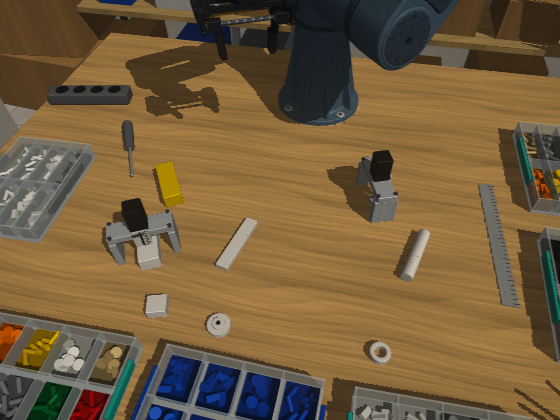

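Run:
```python
from h import *
T=camera("top"); S=camera("scene")
o=lambda p,s,x,y:(np.array(p,float)+.5)/s-.5+[x,y]
gt=o([(190,405),(500,247),(568,350),(255,520)],6,340,90)
gs=o([(107,268),(425,200),(438,285),(107,352)],5,85,170)
ls=o([(174,477),(200,470),(453,411),(479,405)],5,85,170)
bs=o([(270,461),(368,435)],5,85,170)
for c,uv in((T,gt),(S,gs)):
    P=bp(c,uv,.078)[:,:2]; print(P.mean(0).round(4),np.linalg.norm(P-np.roll(P,-1,0),axis=1).round(4),[round(float(np.degrees(np.arctan2(v[1],v[0]))),1) for v in (P[1]-P[0],P[2]-P[3])])
P=bp(S,ls,0)[:,:2]; d=P[2:].mean(0)-P[:2].mean(0); print("legs z0 span",np.linalg.norm(d).round(4),np.degrees(np.arctan2(d[1],d[0])).round(1)-90, P.mean(0)-np.array([d[1],-d[0]])/np.linalg.norm(d)*.025)
P=bp(S,bs,.032)[:,:2]; a=np.radians(27.8); print("block",P.round(4),P.mean(0)-.055*np.array([np.cos(a),np.sin(a)]))
# block top corners in top view
P=bp(T,o([(222,322),(323,268)],6,340,90),.032)[:,:2]; print(P.round(4),P.mean(0)-.055*np.array([np.cos(a),np.sin(a)]))
```

```text
[ 0.5654 -0.2541] [0.1198 0.0419 0.1223 0.0446] [-63.1, -61.7]
[ 0.566  -0.2561] [0.12   0.0439 0.1208 0.041 ] [117.9, 116.5]
legs z0 span 0.1098 28.099999999999994 [ 0.56456647 -0.25651845]
block [[ 0.6184 -0.246 ]
 [ 0.5999 -0.2142]] [ 0.56051201 -0.25577222]
[[ 0.5967 -0.2123]
 [ 0.6163 -0.2491]] [ 0.55785225 -0.25639206]
```

```bash
python3 -c "
from station import *
print(hand_in()); print(read_state()['time_s'])"
```

```text
the job is handed in; nothing more can be done
None
the job is handed in; nothing more can be done
```

The gauge is standing over the white block with its sprung foot on it, and I have handed the job in. I took the gauge farthest to the robot's right and gripped it by its black handle. I lowered it slowly over the block, let go, and backed the arm away. The last clock reading before hand-in was about 16 s, and no wrist force I saw passed 6 N.

**Last checks (both cameras):**
- **Position:** the gauge's centre is at about (0.565, -0.256) and the block's at about (0.560, -0.256). That puts the gauge about 5 mm off the middle along the block and 2–3 mm off across it.
- **Squareness:** the gauge is turned 26.5–28.3° and the block about 27.8°, so they are square to within about 1.5°.
- **Legs:** taken at table height, the leg feet are 109.8 mm apart against the true 110 mm, so both legs stand on the table.
- **Other things:** the block lies within the 2–3 mm measuring scatter of where it started. The strip, rod, yellow block and second gauge look unmoved in the picture.

**Less certain:**
- **Reading:** I could not read the gauge itself. That the foot rests on the block comes from the pictures and from the wrist load falling as it came down.
- **Tilt:** the tool drifted to about 1° of tilt while moving. It did not stop the gauge standing level once released.

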